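Open the filter housing

ROBOT

A 6-joint arm with a two-finger parallel gripper is mounted at the origin on a cart in front of the work surface, level with it; the furniture and walls round the work are solid. World frame = base frame: x ahead of the robot, y to its left, z up, the work surface at z = 0. Lengths are in m, angles in rad, forces in N, time in s.
With the tool pointing down it reaches from about 0.375 to 0.9 m from the base axis. Payload 3.1 kg.
Tool frame: the origin (TCP) lies between the finger pads; the fingertips stand 22 mm ahead of it and the grasp point (between the pads) lies 3 mm ahead of it; z points along the fingers, y is the line along which they close (so a half turn about z gives the same grasp; the last joint's range is limited). The gripper opens to 87 mm and grips with 3 to 60 N. Pads are 19 mm wide; open, the fingers measure 117 mm over their backs; the gripper's body (75 mm by 190 mm) begins 51 mm behind the grasp point.
Start: joints at [-1.329, 0.527, 1.433, -0, 1.181, -0.178], TCP at [0.255, -0.57, 0.245] pointing down, gripper open.
Joint ranges: [-3.08, 3.08], [-0.75, 2.2], [0.22, 2.44], [-1.43, 4.57], [0, 2.65], [-2.85, 2.85]. Speed limits (rad/s): [2.79, 2.79, 3.14, 3.14, 3.14, 3.14].

INTERFACE

Orientations are given as a unit quaternion [x, y, z, w].
In Python, from rig import robot gives the robot as it stands.
- The arm moves only by the tool move_arm, never from a script. Its argument "series" is text: rows parted by semicolons, each of 6 numbers parted by spaces: the shift along the tool's x, y, z in mm, then the turn, a rotation vector about the tool's x, y, z in degrees. In form: dx dy dz ax ay az; .... A call has 1 to 8 rows; each row is the pose to reach, as a shift and turn from the pose commanded when the call began, along the tool's axes at that moment; what a row does not reach only later rows make up. A row lasts 1/12 s, in which the tool goes at most 41.7 mm and 7.16 degrees, less where a joint would pass 70% of its speed; a pose out of reach is approached as far as the arm can. A call with a gripper value outside its range is refused whole. "jaw" is the opening, from 0 (shut) to 1 (fully open), set as the call begins (left out, the last holds). The fingers move at their own pace and stop on an object; "newtons" is the grip in N (left out, the last holds). Time passes only in rows, so rows that repeat a pose let the fingers close. It gives the time, the measured TCP pose, the force, the opening and the grip force at its end, in the units of the state.
- robot.get_obs(): the state, without advancing time (a new reading comes with each control period).
- robot.camera(name): name is "side" or "top"; returns a dict with "img" (400x640x3 uint8, red, green, blue), "mtx" (3x3 intrinsics, pixels), "world_to_cam" (4x4, takes a point from world to camera coordinates). Camera axes: x right, y down, z forward; pixel columns grow to the right and rows downward; lengths in m; the calibration is good to about 2 mm. A picture is of the moment at which its call begins. There is no depth.
- robot.hand_in(): hands the job in; it is judged then, once.
Trained networks look in a picture, given as the dict that the camera call returned (one of the last four; its "shot" number tells which), for a name from the list of things; names that differ only in an ending like _2 or _b are one class to them, and where a whole thing is asked for, a point or a joint stands for the part that bears it (a point fixed in the world has none). Each returns a list of dicts, best first, with "p" (0 to 1); they miss things now and then, are a little off and sometimes report something else, mostly with a low value. They report only what shows in the picture. A call takes as long as a camera call.
- robot.search_frame(picture, thing): "xyz" ([x, y, z] in m, in world coordinates, good to about 4 mm: the middle of the surface that is visible of it).
- robot.tip_of(picture, thing): "xyz" ([x, y, z] in m, in world coordinates, good to about 4 mm: a listed point, or the origin of a listed thing).
The state is a dict: "time": time; "q": joint angles; "joint_velocities": joint speeds; "joint_torque": joint torques, N m; "position": TCP position; "tool_rot": TCP orientation; "ft_force": force on the tool from outside, world axes, zero at the start; "moment": the same for the moment, N m; "grip_width": finger opening in m; "grip_force": force on a finger pad.
Only numpy, scipy, OpenCV 4.12 (cv2) and the standard library are available. Lean on these libraries where they do the work, as an engineer would, in place of code of your own. Each camera call takes 0.05 s, during which the arm holds its last target. There are 200 camera calls.

TASK

Two filter housings lie on the bench; open the wider one to get at its filter: press its snap tab all the way in with a fingertip, then push the released cover off its seat along the rails onto the landing shelf, until the filter opening is completely uncovered. Only press and push; nothing is to be picked up: do not lift or tip the cover, leave it lying flat on the landing shelf, and leave the narrow housing and everything else on the bench alone.

Things in the scene. Friction and masses are not known exactly. Their poses are not given: they have to be found in the camera images.
- wide_housing: Wide filter housing, the one to open: white plastic block fixed to the bench, 194 mm long (x), 98 mm wide (the narrow one: 72), deck 36 mm high. Origin on the bench under the seat's centre. +x, about to the robot's left (within 12 deg), is the way the cover slides off: tab end x = -84 mm, seat -32 to 32, level landing shelf 32 to 104, stop to 110 (50 mm high). The two may swap sides.
- wide_tab (a joint): Snap tab of that housing, metres pressed in: 0 = out (cover locked), 0.008 = fully in at a hard stop. It moves straight down, takes about 4 N, and stays where it is left (no spring back). Its nose stands up through a window in the cover and blocks it; from 0.0065 on the cover is free.
- wide_tab_top (a point): Centre of the tab's pad top (36 mm along x, 34 mm wide), on the housing's centre line at x = -57 mm; 46 mm above the bench when out, 38 mm when in; moves with the tab. The pad ends 7 mm short of the cover's rear edge.
- wide_cover: Loose grey cover of that housing: 64 mm long (x, parallel to the housing's x), 74 mm wide, plate 6 mm thick, about 90 g. Origin: centre of its underside, on the 36 mm high deck. Seated, it is over the housing's origin, held down by side rails with lips (48 mm high, 68 mm clear between lips, 1.5 mm side play); at the stop its origin is at housing x = 72 mm.
- wide_rib (a point): Centre of the rear face of the cover's upright push rib (60 mm wide, 7 mm thick, along the cover's rear edge, top 56 mm above the bench); 32 mm behind the cover's origin, 49 mm above the bench. Push here, along +x of the housing.
- wide_shelf (a point): Centre of the landing shelf's surface (housing x = 68 mm, 36 mm above the bench; low side rails, 42 mm high). The filter opening ends at housing x = 28 mm, so it is uncovered once the cover's origin reaches x = 60 mm, 8 mm short of this point.
- narrow_housing: Narrow filter housing, to be left shut: white plastic block fixed to the bench, 194 mm long (x), 72 mm wide (the wide one: 98), deck 36 mm high. Origin on the bench under the seat's centre. +x, about to the robot's left (within 12 deg), is the way the cover slides off: tab end x = -84 mm, seat -32 to 32, level landing shelf 32 to 104, stop to 110 (50 mm high). The two may swap sides.
- narrow_tab (a joint): Snap tab of that housing, metres pressed in: 0 = out (cover locked), 0.008 = fully in at a hard stop. It moves straight down, takes about 4 N, and stays where it is left (no spring back). Its nose stands up through a window in the cover and blocks it; from 0.0065 on the cover is free.
- narrow_tab_top (a point): Centre of the tab's pad top (36 mm along x, 34 mm wide), on the housing's centre line at x = -57 mm; 46 mm above the bench when out, 38 mm when in; moves with the tab. The pad ends 7 mm short of the cover's rear edge.
- narrow_cover: Loose grey cover of that housing: 64 mm long (x, parallel to the housing's x), 48 mm wide, plate 6 mm thick, about 90 g. Origin: centre of its underside, on the 36 mm high deck. Seated, it is over the housing's origin, held down by side rails with lips (48 mm high, 42 mm clear between lips, 1.5 mm side play); at the stop its origin is at housing x = 72 mm.
- narrow_rib (a point): Centre of the rear face of the cover's upright push rib (34 mm wide, 7 mm thick, along the cover's rear edge, top 56 mm above the bench); 32 mm behind the cover's origin, 49 mm above the bench. Push here, along +x of the housing.
- narrow_shelf (a point): Centre of the landing shelf's surface (housing x = 68 mm, 36 mm above the bench; low side rails, 42 mm high). The filter opening ends at housing x = 28 mm, so it is uncovered once the cover's origin reaches x = 60 mm, 8 mm short of this point.
- empty_rack: Bystander, loose, to be left alone: empty grey five-hole tube rack, 24 x 129 x 58 mm, standing between the two housings with its long side pointing away from the robot. Origin at the centre of its underside.
- tube_rack: Bystander, loose, to be left alone: grey tube rack with four uncapped tubes, 24 x 129 x 107 mm, behind the work on the right. Origin at the centre of its underside.
- dropper_bottle: Bystander, loose, to be left alone: clear dropper bottle, 41 mm diameter, 108 mm tall, behind the work on the right. Origin at the centre of its underside.
- blue_scanner: Bystander, loose, to be left alone: dark blue hand-held scanner lying flat, 64 x 172 x 36 mm, behind the work on the far right. Origin at the centre of its underside.
- wire_basket: Bystander, loose, to be left alone: empty white basket, 160 x 205 x 70 mm, at the back on the right. Origin at the centre of its underside.

How it is judged:
By the outcome, as a careful person would: the job done as asked, in the order asked, and still so for the second after the job is handed in, with the robot touching nothing.
It also fails if it takes over 38 s, if anything falls off the work surface, if the arm or the gripper's body presses on something with over 40 N, if the wrist force passes 120 N, or if a joint passes its speed limit or range.

## Working session

There is one attempt and no reset: what is moved stays moved. The work goes in short steps, Python scripts to look and compute and a tool call to move; the robot and the scene stay as the last step left them, time stands still between calls to the robot, and variables do not carry over. Pictures are saved under pics/ and viewed, at most 10 in all, crops included, and the job is handed in when it is done.

Besides the shell and the picture viewer there is one more tool, called after "Call:" by a JSON object that holds its "op" and its "data". move_arm: Moves the arm, as the interface text tells. Its arguments: {"type":"object","properties":{"series":{"type":"string"},"jaw":{"type":"number"},"newtons":{"type":"number"}},"required":["series"]}

```bash
mkdir -p pics; ls; cat > h.py <<'E'
import numpy as np,cv2
from rig import robot
def look(names,cams=("top","side"),save=None):
    for c in cams:
        P=robot.camera(c)
        if save: cv2.imwrite(f"pics/{save}_{c}.png",P["img"][:,:,::-1])
        for n in names:
            r=robot.tip_of(P,n)[:2]
            print(c,n,[(np.round(d["xyz"],4).tolist(),round(d["p"],2)) for d in r])
E
python3 - <<'E'
from h import *
look(["wide_housing","wide_tab_top","wide_rib","wide_shelf","narrow_housing","empty_rack"],save="a")
o=robot.get_obs();print(o["time"],o["position"],o["tool_rot"],o["grip_width"])
E
```

```text
pics
top wide_housing [([0.4431, -0.2973, -0.0029], 0.92), ([0.5915, -0.29, 0.0026], 0.44)]
top wide_tab_top [([0.4531, -0.35, 0.0471], 0.77)]
top wide_rib []
top wide_shelf [([0.4417, -0.2285, 0.0365], 0.84)]
top narrow_housing [([0.4677, 0.0737, -0.0015], 0.65)]
top empty_rack [([0.466, -0.1115, 0.0023], 0.7)]
side wide_housing [([0.4462, -0.2985, 0.0002], 0.75), ([0.4422, -0.229, 0.0321], 0.18)]
side wide_tab_top [([0.4534, -0.3506, 0.0503], 0.37)]
side wide_rib [([0.4491, -0.3292, 0.0468], 0.66)]
side wide_shelf [([0.4417, -0.2293, 0.0364], 0.74), ([0.4519, -0.3276, 0.05], 0.71)]
side narrow_housing [([0.4663, 0.0779, -0.0015], 0.96)]
side empty_rack [([0.4698, -0.1133, 0.001], 0.77)]
0.7 [ 0.25531756 -0.57043795  0.24457508] [ 9.77950659e-01  2.08836080e-01 -3.19012625e-06 -3.97419856e-06] 0.08709006612432002
```

View pics/a_top.png

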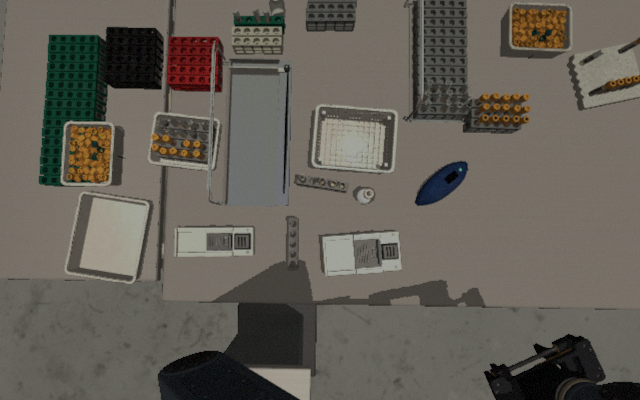

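View pics/a_side.png

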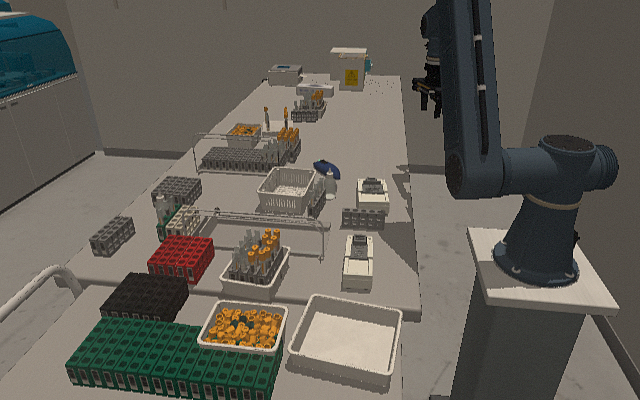

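The wide housing is the right one (top image about (360,253), tab at its right end (388,252)). The empty rack stands at (292,242) and the narrow housing at (215,241). I'll check the pose by overlaying its outline.

```bash
cat > ov.py <<'E'
from h import *
from scipy.optimize import minimize
P=robot.camera("top"); M=P["mtx"]; T=P["world_to_cam"]
def proj(X):
    c=(T[:3,:3]@np.atleast_2d(X).T).T+T[:3,3]; u=(M@c.T).T; return u[:,:2]/u[:,2:]
def w(pose,L):
    x,y,a=pose; L=np.array(L,float)/1000; c,s=np.cos(a),np.sin(a)
    return np.c_[x+c*L[:,0]-s*L[:,1], y+s*L[:,0]+c*L[:,1], L[:,2]]
E
python3 - <<'E'
from ov import *
# network points fit
L=np.array([[0,0,0],[-57,0,46],[68,0,36],[0,0,0],[-57,0,46],[-32,0,49],[68,0,36]])
W=np.array([[.4431,-.2973],[.4531,-.35],[.4417,-.2285],[.4462,-.2985],[.4534,-.3506],[.4491,-.3292],[.4417,-.2293]])
f=lambda p:((w(p,L)[:,:2]-W)**2).sum()*1e6
r=minimize(f,[.445,-.3,1.65],method="Nelder-Mead",options=dict(xatol=1e-6,fatol=1e-4));p=r.x
print("net",p[:2],np.degrees(p[2]),r.fun)
g=cv2.cvtColor(P["img"],cv2.COLOR_RGB2GRAY).astype(np.float32); g=cv2.GaussianBlur(g,(0,0),0.8)
# outline of deck: bright inside / dark outside contrast
t=np.linspace(-84,110,60);v=np.linspace(-49,49,30)
def out(d): return np.array([[x,s*(49+d),36] for x in t for s in(-1,1)]+[[-84-d,y,36] for y in v])
def samp(X):
    q=proj(X).astype(np.float32); return cv2.remap(g,q[:,:1],q[:,1:],cv2.INTER_LINEAR).ravel()
h=lambda p:-(samp(w(p,out(-3)))-samp(w(p,out(3)))).mean()
r2=minimize(h,p,method="Nelder-Mead",options=dict(initial_simplex=[p,p+[.004,0,0],p+[0,.004,0],p+[0,0,.04]]))
print("img",r2.x[:2],np.degrees(r2.x[2]),h(p),r2.fun)
S=6;x0,y0=300,215
im=cv2.resize(P["img"][y0:y0+75,x0:x0+120,::-1],None,fx=S,fy=S,interpolation=cv2.INTER_CUBIC)
for pp,c in((p,(0,0,255)),(r2.x,(0,255,0))):
    for B in([[-84,-49,36],[110,-49,36],[110,49,36],[-84,49,36]],[[-75,-17,46],[-39,-17,46],[-39,17,46],[-75,17,46]],[[-32,-30,56],[-25,-30,56],[-25,30,56],[-32,30,56]]):
        q=((proj(w(pp,B))+.5-[x0,y0])*S).astype(int); cv2.polylines(im,[q],True,c,1)
cv2.imwrite("pics/b.png",im)
E
```

```text
net [ 0.44676942 -0.29620602] 95.24322462286442 42.83924087669704
img [ 0.44787655 -0.29548609] 95.23056336593713 -40.777134 -43.79949951171875
```

View pics/b.png

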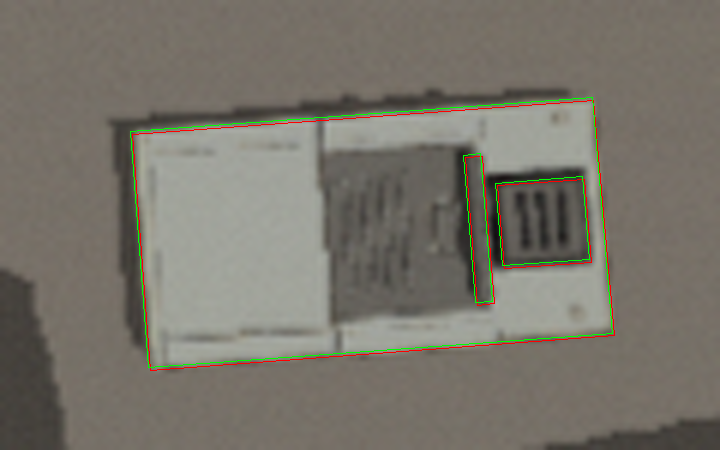

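The outline fit matches the picture closely: corners at (130,132) and (613,333), tab at (543,222), rib at (478,230). The pose is (0.4475, -0.2957) with yaw 95.2°. Next I close the jaw and approach above the tab.

Call:
{"op": "move_arm", "data": {"series": "34 -15 10 0 0 -7; 68 -30 25 0 0 -14; 102 -45 40 0 0 -21; 136 -60 55 0 0 -28; 170 -75 70 0 0 -35; 204 -90 85 0 0 -42; 236 -104 100 0 0 -49; 258 -112 115 0 0 -56", "jaw": 0, "newtons": 20}}

```text
time: 1.42
position: [0.4466, -0.3599, 0.129]
tool_rot: [0.763, 0.646, 0.0, -0.0]
ft_force: [-0.1, 0.4, 0.1]
grip_width: 0.0419
grip_force: 0.0
```

```bash
cat > rel.py <<'E'
import sys
from h import *
from scipy.spatial.transform import Rotation as R
# local housing x,y mm, tip z mm -> tool shift / turn from now
x,y,z=map(float,sys.argv[1:4]); a=np.radians(95.2);c,s=np.cos(a),np.sin(a)
o=robot.get_obs(); T=np.array([.4475+(c*x-s*y)/1e3,-.2957+(s*x+c*y)/1e3,(z+22)/1e3])
Q=R.from_quat(o["tool_rot"]); G=R.from_matrix(np.array([[c,s,0],[s,-c,0],[0,0,-1.]]).T)
p=o["position"]; d=p[:2]-[.4475,-.2957]
print("shift",np.round(Q.inv().apply(T-p)*1e3,1),"turn",np.round((Q.inv()*G).as_rotvec(True),1),"now local",np.round([(c*d[0]+s*d[1])*1e3,(-s*d[0]+c*d[1])*1e3,p[2]*1e3-22],1),"F",np.round(o["ft_force"],1),"t",o["time"],"w",o["grip_width"])
E
python3 rel.py -59 0 70
```

```text
shift [ 6.4  5.3 37. ] turn [  0.   -0.1 -14.6] now local [-63.9   6.7 107. ] F [-0.1  0.4  0.1] t 1.4167 w 0.04186949970373574
```

Call:
{"op": "move_arm", "data": {"series": "3 2 10 0 0 -7; 6 4 22 0 0 -14; 6 5 35 0 0 -15; 6 5 37 0 0 -15; 6 5 37 0 0 -15; 6 5 37 0 0 -15; 6 5 37 0 0 -15"}}

```text
time: 2.0
position: [0.4512, -0.3585, 0.0934]
tool_rot: [0.675, 0.738, -0.0, 0.001]
ft_force: [-1.0, 0.2, 0.5]
grip_width: 0.0019
grip_force: 0.0
```

```bash
python3 rel.py -59 0 38; python3 - <<'E'
from h import *
for c in("top","side"):
    P=robot.camera(c);i=P["img"][:,:,::-1]
    i=i[215:290,300:420] if c=="top" else i[150:240,330:450]
    cv2.imwrite(f"pics/c_{c}.png",cv2.resize(i,None,fx=5,fy=5,interpolation=cv2.INTER_CUBIC))
E
```

```text
shift [ 3.9  1.9 33.4] turn [ 0.1  0.1 -0.1] now local [-62.9   2.   71.4] F [-1.   0.2  0.5] t 2.0 w 0.0019231217950622778
```

View pics/c_side.png

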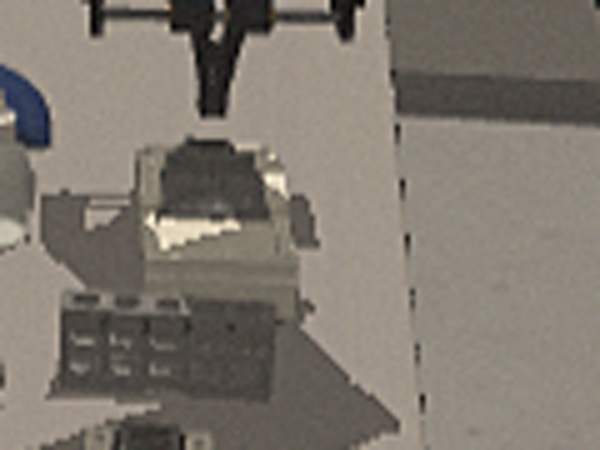

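The closed fingers (tip at (212,112) in the crop) hang above the tab, centred on the housing. Now I press down in steps.

Call:
{"op": "move_arm", "data": {"series": "3 2 10 0 0 0; 3 2 20 0 0 0; 3 2 25 0 0 0; 3 2 28 0 0 0; 3 2 30 0 0 0; 3 2 32 0 0 0; 3 2 33 0 0 0; 3 2 33 0 0 0"}}

```text
time: 2.77
position: [0.4525, -0.3542, 0.0602]
tool_rot: [0.675, 0.738, 0.0, -0.001]
ft_force: [-0.9, 2.1, 7.0]
grip_width: 0.0
grip_force: 3.7
```

```bash
python3 rel.py -59 0 38
```

```text
shift [-0.3  0.3  0.2] turn [-0.  -0.1 -0.1] now local [-58.7   0.3  38.2] F [-0.9  2.1  7. ] t 2.7667 w 1.4485597057873744e-05
```

Tip height is 38.2 mm with the force rising. I push a bit more to confirm the hard stop.

Call:
{"op": "move_arm", "data": {"series": "0 0 1 0 0 0; 0 0 2 0 0 0; 0 0 2 0 0 0"}}

```text
time: 3.02
position: [0.4526, -0.3543, 0.0599]
tool_rot: [0.675, 0.738, -0.0, -0.0]
ft_force: [-2.9, 3.3, 17.7]
grip_width: 0.0003
grip_force: 9.1
```

```bash
python3 rel.py -59 0 38
```

```text
shift [-0.2  0.3 -0.1] turn [-0.  -0.  -0.1] now local [-58.8   0.3  37.9] F [-2.9  3.3 17.7] t 3.0167 w 0.0003470178090024285
```

Hard stop reached at 17.7 N, tip at 37.9 mm. Next I rise to about 45 mm and move slowly up to the rib.

Call:
{"op": "move_arm", "data": {"series": "0 0 -5 0 0 0; 0 0 -9 0 0 0; 0 0 -9 0 0 0; 5 0 -9 0 0 0; 10 0 -9 0 0 0; 13 0 -9 0 0 0; 13 0 -9 0 0 0"}}

```text
time: 3.6
position: [0.451, -0.3401, 0.066]
tool_rot: [0.675, 0.738, 0.0, -0.001]
ft_force: [-0.5, -0.2, 0.3]
grip_width: 0.0004
grip_force: 0.0
```

```bash
python3 rel.py -41.5 0 45; python3 - <<'E'
from h import *
look(["wide_tab_top","wide_rib"],("side",))
E
```

```text
shift [ 3.1  0.5 -1. ] turn [-0.1 -0.1 -0. ] now local [-44.6   0.5  44. ] F [-0.5 -0.2  0.3] t 3.6 w 0.00042445711806328787
side wide_tab_top []
side wide_rib [([0.4547, -0.3284, 0.0472], 0.67)]
```

Call:
{"op": "move_arm", "data": {"series": "3 0 0 0 0 0; 6 0 0 0 0 0; 10 0 0 0 0 0; 15 0 0 0 0 0; 20 0 0 0 0 0; 25 0 0 0 0 0; 30 0 0 0 0 0; 30 0 0 0 0 0"}}

```text
time: 4.42
position: [0.4485, -0.3102, 0.0665]
tool_rot: [0.675, 0.738, 0.0, -0.001]
ft_force: [-0.0, 0.4, 0.3]
grip_width: 0.0004
grip_force: 0.0
```

```bash
python3 rel.py 24.5 0 44; python3 - <<'E'
from h import *
look(["wide_rib","wide_cover"],save="d")
i=cv2.imread("pics/d_side.png")[150:240,330:450]
cv2.imwrite("pics/d2.png",cv2.resize(i,None,fx=5,fy=5,interpolation=cv2.INTER_CUBIC))
E
```

```text
shift [39.   0.3  0.6] turn [-0.1 -0.1 -0. ] now local [-14.5   0.4  44.5] F [-0.   0.4  0.3] t 4.4167 w 0.00043508349548078846
top wide_rib [([0.4511, -0.2968, 0.0504], 0.56)]
top wide_cover []
side wide_rib [([0.4479, -0.2987, 0.0482], 0.55)]
side wide_cover [([0.6204, -0.1838, 0.0001], 0.73), ([0.4417, -0.265, 0.0384], 0.68)]
```

View pics/d2.png

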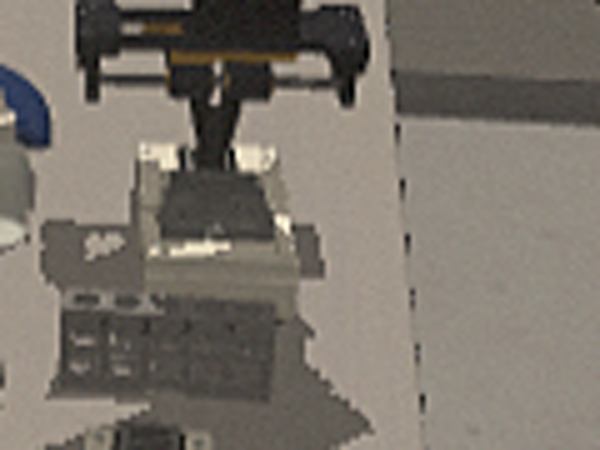

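The cover is sliding flat (cover at (215,205) in the crop, fingers behind the rib). I continue the push at the same pace.

Call:
{"op": "move_arm", "data": {"series": "5 0 0 0 0 0; 10 0 0 0 0 0; 15 0 0 0 0 0; 20 0 0 0 0 0; 25 0 0 0 0 0; 30 0 0 0 0 0; 35 0 0 0 0 0; 38 0 0 0 0 0"}}

```text
time: 5.38
position: [0.4454, -0.273, 0.0666]
tool_rot: [0.675, 0.738, 0.0, -0.0]
ft_force: [0.1, -0.7, 0.2]
grip_width: 0.0005
grip_force: 0.4
```

```bash
python3 rel.py 25 0 44; python3 - <<'E'
from h import *
look(["wide_rib","wide_cover"])
E
```

```text
shift [2.2 0.1 0.6] turn [-0.  -0.  -0.1] now local [22.8  0.1 44.6] F [ 0.1 -0.7  0.2] t 5.3833 w 0.0005490406110930123
top wide_rib [([0.4472, -0.2616, 0.0466], 0.75)]
top wide_cover [([0.4413, -0.2306, 0.0371], 0.85), ([0.4689, 0.0155, 0.0446], 0.72)]
side wide_rib [([0.4456, -0.2594, 0.0475], 0.66)]
side wide_cover [([0.4401, -0.2286, 0.0345], 0.68), ([0.4686, 0.0117, 0.0481], 0.57)]
```

Call:
{"op": "move_arm", "data": {"series": "1 0 0 0 0 0; 2 0 0 0 0 0; 3 0 0 0 0 0; 3 0 0 0 0 0; -3 0 0 0 0 0; -12 0 0 0 0 0; -15 0 -20 0 0 0; -15 0 -45 0 0 0"}}

```text
time: 6.35
position: [0.4464, -0.29, 0.1105]
tool_rot: [0.675, 0.738, -0.0, -0.001]
ft_force: [-0.5, 0.1, 0.4]
grip_width: 0.0006
grip_force: 0.0
```

Call:
{"op": "move_arm", "data": {"series": "-30 0 -30 0 0 0; -60 0 -60 0 0 0; -95 0 -90 0 0 0; -130 0 -100 0 0 0; -160 0 -100 0 0 0; -180 0 -100 0 0 0; -180 0 -100 0 0 0; -180 0 -100 0 0 0"}}

```text
time: 7.02
position: [0.4622, -0.4695, 0.2112]
tool_rot: [0.676, 0.737, 0.0, -0.0]
ft_force: [0.8, -0.4, -0.0]
grip_width: 0.0002
grip_force: 0.0
```

```bash
python3 rel.py 25 0 44; python3 - <<'E'
from ov import *
look(["wide_tab_top","wide_rib","wide_cover"],save="e")
p=(.4475,-.2957,np.radians(95.2))
S=6;x0,y0=300,215
im=cv2.resize(P["img"][y0:y0+75,x0:x0+120,::-1],None,fx=S,fy=S,interpolation=cv2.INTER_CUBIC)
for B,c in(([[60-32,-30,56],[60-25,-30,56],[60-25,30,56],[60-32,30,56]],(0,0,255)),([[36,-30,56],[43,-30,56],[43,30,56],[36,30,56]],(0,255,0)),([[-75,-17,38],[-39,-17,38],[-39,17,38],[-75,17,38]],(0,255,0))):
    cv2.polylines(im,[((proj(w(p,B))+.5-[x0,y0])*S).astype(int)],True,c,1)
s=cv2.imread("pics/e_side.png")[150:240,330:450]
cv2.imwrite("pics/f.png",np.hstack([im[:, :],cv2.resize(s,(600,450),interpolation=cv2.INTER_CUBIC)])[:,:])
cv2.imwrite("pics/f1.png",im)
E
```

```text
shift [199.3   0.4 145.3] turn [-0.  -0.  -0.2] now local [-174.4    1.1  189.2] F [ 0.8 -0.4 -0. ] t 7.0167 w 0.00024516466074080015
top wide_tab_top [([0.4556, -0.3494, 0.0381], 0.55)]
top wide_rib [([0.4449, -0.2605, 0.0466], 0.67)]
top wide_cover [([0.4408, -0.2307, 0.0389], 0.56)]
side wide_tab_top [([0.4528, -0.3535, 0.0385], 0.49)]
side wide_rib [([0.4442, -0.2611, 0.0479], 0.57), ([0.4698, 0.0731, 0.0354], 0.57)]
side wide_cover [([0.4416, -0.2288, 0.0369], 0.81), ([0.5927, -0.2931, -0.0035], 0.59)]
```

View pics/f1.png

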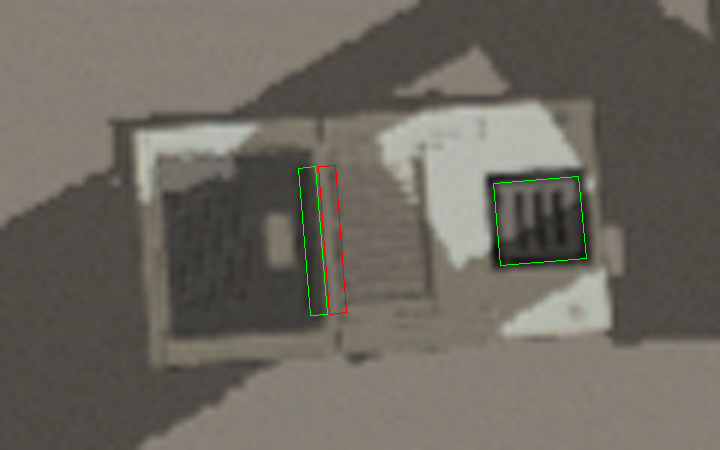

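View pics/e_side.png

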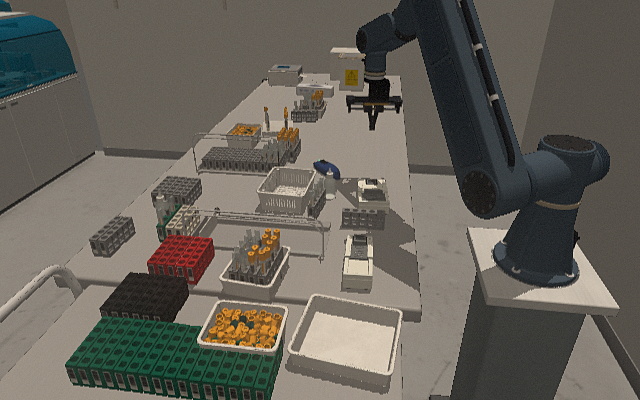

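The cover lies flat on the shelf (crop x 165–320), with its rib at the green 68 mm outline and clear of the red 60 mm limit. The filter (325–430) is uncovered, the tab is in (z about 38 mm), the bystanders show no change, and the arm is clear.

```bash
python3 -c "
from rig import robot
print(robot.hand_in())"
```

```text
the job is handed in; nothing more can be done
None
```

I pressed the wide housing's tab in to its stop and pushed the cover flat onto the landing shelf, to about 68 mm, so the filter opening is fully uncovered; nothing else was touched, and I handed the job in at about 7 s (no verdict came back).

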